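# Load a stick of bag clips into the bench bag closer and shut its magazine

## Robot

A 6-joint arm with a two-finger parallel gripper is mounted at the origin on a cart in front of the work surface, level with it; the furniture and walls round the work are solid. World frame = base frame: x ahead of the robot, y to its left, z up, the work surface at z = 0. Lengths are in mm, angles in rad, forces in N, time in s.
With the tool pointing down it reaches from about 350 to 975 mm from the base axis. Payload 7.1 kg.
Tool frame: the origin (TCP) lies between the finger pads; the fingertips stand 14 mm ahead of it and the grasp point (between the pads) lies 5 mm behind it; z points along the fingers, y is the line along which they close (so a half turn about z gives the same grasp; the last joint's range is limited). The gripper opens to 88 mm and grips with 3 to 60 N. Pads are 20 mm wide; open, the fingers measure 115 mm over their backs; the gripper's body (75 mm by 178 mm) begins 61 mm behind the grasp point.
Start: joints at [-1.277, 0.423, 1.63, -0, 1.089, -0.019], TCP at [192.345, -594.65, 236.675] pointing down, gripper open.
Joint ranges: [-3, 3], [-0.9, 2.11], [0.09, 2.58], [-1.31, 4.45], [0.11, 2.69], [-2.54, 2.54]. Speed limits (rad/s): [2.39, 2.39, 3.01, 3.14, 3.14, 3.14].

## Interface

Orientations are given as a rotation vector (axis times angle).
In Python, from workcell import ctrl gives the robot as it stands. The module is installed in compiled form; this text tells all that it offers.
- The arm moves only by the tool servo_tool, never from a script. Its argument "plan" is a list of rows, each a list of 3 entries, a list of its own where there are three numbers: the closure, from 0 (fully open) to 1 (shut), then the shift along the world's x, y, z in mm, then the turn about the world's z in degrees. In form: [[hand, [x, y, z], yaw], ...]. A call has 1 to 10 rows; each row is the pose to reach, as a shift and turn from the pose commanded when the call began; what a row does not reach only later rows make up. A row lasts 1/12 s, in which the tool goes at most 41.7 mm and 7.16 degrees, less where a joint would pass 70% of its speed; a pose out of reach is approached as far as the arm can. A call with a gripper value outside its range is refused whole. The fingers move at their own pace and stop on an object; the grip force is fixed at half the most. Time passes only in rows, so rows that repeat a pose let the fingers close. It gives the time, the measured TCP pose, the force, the opening and the grip force at its end, in the units of the state.
- ctrl.get_obs(): the state, without advancing time (a new reading comes with each control period).
- ctrl.get_image(name): name is "side" or "top"; returns the picture (384x512x3 uint8, blue, green, red); there is no depth.
- ctrl.camera_info(name): a dict with "fovy" (degrees; the focal length in pixels is half the picture's height over the tangent of half this angle, whatever the lens; pixels are square), "cx", "cy" (the principal point, pixels), "rvec" (rotation vector, rad) and "tvec" (3), from world to camera coordinates, as OpenCV has them. Camera axes: x right, y down, z forward; pixel columns grow to the right and rows downward; lengths in mm; the calibration is good to about 2 mm. A picture is of the moment at which its call begins. camera_info takes no time and is no camera call.
- ctrl.close_job(): hands the job in; it is judged then, once.
The state is a dict: "t": time; "qpos": joint angles; "qvel": joint speeds; "joint_torque": joint torques, N m; "ee_pos": TCP position; "orientation": TCP orientation; "ft_force": force on the tool from outside, world axes, zero at the start; "moment": the same for the moment, N m; "width": finger opening in mm; "grasp_force": force on a finger pad.
Only numpy, scipy, OpenCV 4.12 (cv2) and the standard library are available. Lean on these libraries where they do the work, as an engineer would, in place of code of your own. Each camera call takes 0.05 s, during which the arm holds its last target. There are 200 camera calls.

## Task

Load the blue stick of bag clips into the empty sloping magazine of the bag closer: push the sprung follower back up the channel with it, seat it flat in the channel behind the nose stop and let the follower press it home against that stop. Then swing the cover rail over it and press it down until the catch snaps and holds it shut. Leave the yellow stick and everything else where they are.

Things in the scene. Friction and masses are not known exactly. Their poses are not given: they have to be found in the camera images.
- blue_strip: The blue stick of bag clips to load, loose: a straight rigid bar 120 mm long (x), 26 mm wide (y), 34 mm high (z), 55 to 110 g; origin at the centre of its underside. It lies flat on the worktop, underside down; either end may go first.
- yellow_strip: A yellow stick of bag clips, same size and frame as the blue one; a spare, to be left where it lies.
- closer: The bag closer, a fixed bench machine: white housing on a steel bed plate 250 (x) x 120 (y) mm, 14 mm high. Origin at the centre of the underside; x points away from the robot and to the right, the way the magazine rises; its left (+y) side is the far side. The nose is 70 mm before the origin.
- magazine: The steel channel on top of the closer, fixed, open on top. Origin: channel floor, mid-width, at the nose stop (low end, 100 mm above the worktop). x: up the channel, 30 deg above level; y: across, left; z: square to the floor, leaning 30 deg back. Inside 30 mm wide; walls with flared lips 14 mm high, 21 mm each side of the middle. Seated stick: origin at x 60 mm, y 0, z 0.
- nose_stop (a point): Middle of the top edge of the nose stop, the dark plate that closes the low end of the channel at magazine x = 0 (4 mm thick, 10 mm high). In front of it (x below 0) the machine stays lower than this edge, so a stick held parallel to the channel can pass above it. A rear plate closes the high end at x = 172 mm.
- follower (a joint): Slide of the spring follower, a black block with a red face that fills the channel, 27 mm wide, 31 mm high. 0: empty, its face 30 mm up the channel from the nose stop; grows up the channel (m), end stop 0.112; 0.090 with a seated stick. A flat spring pulls it to the nose with 4 N, rising to 5 N. It has no park: let go, it runs forward.
- follower_face (a point): Middle of the follower's red front face, 16 mm above the channel floor; moves with the follower.
- cover (a joint): Hinge of the cover rail, an aluminium U rail over the channel (magazine x -1 to 149 mm). 0: shut; 2.27 rad: fully open, laid over to the left, away from the robot, held there by a light spring (0.03 N m/rad); let go unlatched it opens again. Shut, its top plate is at magazine z 40 mm, y 22 to -26 mm, its skirt (y -25 mm) reaches down to z 16 mm. Only a stick flat on the floor lets it shut.
- cover_hinge (a point): Middle of the cover's hinge line, which runs along the channel's left wall, parallel to magazine x, at y = 20, z = 14 mm.
- cover_corner (a point): Middle of the long free corner of the cover rail, where top plate meets skirt, 53 mm from the hinge line; moves with the cover. Fully open it is at magazine y 70, z 32 mm with the top plate's outer face turned left and down, and the skirt's edge inward of it at y 51, z 46 mm: push the rail over from its left, far side.
- cover_pad (a point): Centre of the top of the flat black press pad (50 x 13 mm) on the cover rail's top plate, on the side away from the hinge; moves with the cover. Shut, it is at magazine x 74, y -17, z 40 mm. Pressing it along magazine -z with 6 to 10 N snaps the rail under its catch.
- catch_tab (a point): Red thumb tab of the sprung catch on the right wall, near side (magazine x 128, y -42, z 36 mm), a hook 16 mm wide that springs aside by itself and snaps over the lower edge of the skirt when the rail is pressed fully down, then holds it. It need not be touched.
- tub: A rose icing tub with a purple lid, 151 mm wide, 78 mm high, loose, origin at the centre of its underside; leave it.
- gel_pot: A small red pot with a white lid, 45 mm wide, 39 mm high, loose, origin at the centre of its underside; leave it.
There are look-alikes about, which are no part of the job. Leave any black look-alike of the blue_strip alone.

How it is judged:
By the outcome, as a careful person would: the job done as asked, in the order asked, and still so for the second after the job is handed in, with the robot touching nothing.
It also fails if it takes over 45 s, if anything falls off the work surface, if the arm or the gripper's body presses on something with over 40 N, if the wrist force passes 120 N, or if a joint passes its speed limit or range.

## Working session

There is one attempt and no reset: what is moved stays moved. The work goes in short steps, Python scripts to look and compute and a tool call to move; the robot and the scene stay as the last step left them, time stands still between calls to the robot, and variables do not carry over. Pictures are saved under pics/ and viewed, at most 10 in all, crops included, and the job is handed in when it is done.

Besides the shell and the picture viewer there is one more tool, called after "Call:" as name([rows], argument=value, ...), one row to a line, values as JSON. servo_tool: Moves the arm, as the interface text tells. Its arguments: {"type":"object","properties":{"plan":{"type":"array"}},"required":["plan"]}

```bash
mkdir -p pics; cat > h.py <<'E'
import numpy as np, cv2
from workcell import ctrl
def cam(n):
    c=ctrl.camera_info(n); f=192/np.tan(np.radians(c['fovy'])/2)
    K=np.array([[f,0,c['cx']],[0,f,c['cy']],[0,0,1.]]); return K,np.array(c['rvec'],float),np.array(c['tvec'],float)
def proj(n,P):
    K,r,t=cam(n); return cv2.projectPoints(np.array(P,float).reshape(-1,3),r,t,K,None)[0].reshape(-1,2)
def ray(n,p):
    K,r,t=cam(n); R=cv2.Rodrigues(r)[0]; return -R.T@t, R.T@np.linalg.inv(K)@np.array([p[0],p[1],1.])
def atz(n,p,z):
    o,d=ray(n,p); return o+d*(z-o[2])/d[2]
def tri(ps,pt):
    (o,d),(a,b)=ray('side',ps),ray('top',pt)
    A=np.stack([d,-b],1); s=np.linalg.lstsq(A,a-o,rcond=None)[0]; return (o+d*s[0]+a+b*s[1])/2, np.linalg.norm(o+d*s[0]-a-b*s[1])
E
python3 - <<'E'
from h import *
for n in('top','side'):
    cv2.imwrite(f'pics/{n}0.png',cv2.resize(ctrl.get_image(n),(800,600),interpolation=cv2.INTER_CUBIC)); print(ctrl.camera_info(n), ray(n,(256,192)))
print(ctrl.get_obs())
E
```

```text
{'fovy': 51.016184388962365, 'cx': 257.44955803806806, 'cy': 197.19233522992158, 'rvec': array([ 2.10085397, -2.15790697,  0.1767267 ]), 'tvec': array([ 229.50797137,  527.02327584, 1021.67293421])} (array([ 351.18571395,  211.92755985, 1098.17955289]), array([ 0.18307044,  0.0064174 , -0.98317014]))
{'fovy': 44.90088308459992, 'cx': 261.7660426633767, 'cy': 193.27373868820183, 'rvec': array([ 0.73939363, -2.46835875,  1.25302504]), 'tvec': array([ 562.3087888 ,  167.63183896, 1114.73523095])} (array([ 11.75847322, 975.05952725, 797.52548496]), array([ 0.46766978, -0.66324413, -0.58442596]))
{'t': 0.1, 'qpos': array([-1.27699840e+00,  4.23759112e-01,  1.63060351e+00, -1.36613206e-05,
        1.08856479e+00, -1.90020252e-02]), 'qvel': array([-0.00074997, -0.00226207, -0.00298392,  0.00023071,  0.00039174,
       -0.00129874]), 'joint_torque': array([ 4.91336618e-05, -5.45610201e+01, -2.74325716e+01,  6.45692926e-02,
        1.87697547e-02,  2.26588689e-06]), 'ee_pos': array([ 192.21104225, -594.21546817,  235.98667286]), 'orientation': array([-3.10194176e+00, -4.89148487e-01,  3.05866866e-04]), 'ft_force': array([ 1.14819445,  0.77060027, -0.22514672]), 'moment': array([ 0.02669522,  0.0109733 , -0.04201684]), 'grasp_force': 0.0, 'width': 88.08553772921468}
```

View pics/top0.png

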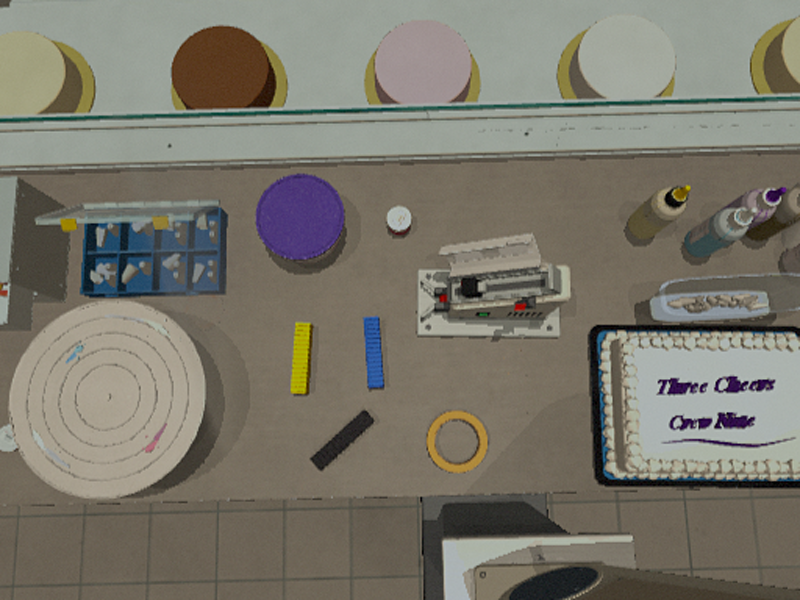

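View pics/side0.png

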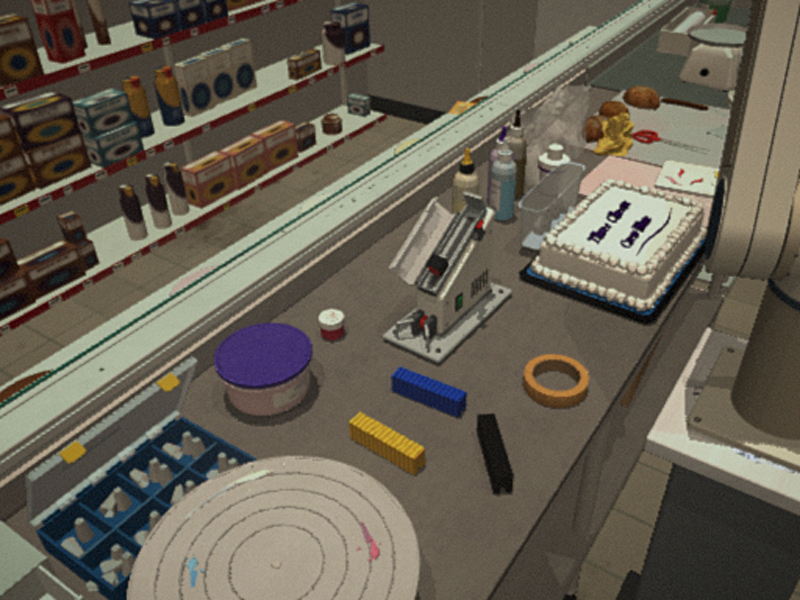

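Top view (800 px scale): the closer is at about (490,300) and the tub at (300,217). The gel pot is at (399,220). Three sticks could be the one meant: yellow (301,358), blue (374,353) and black (342,440). The one at (374,353) fits, since it is the only blue stick. The blue tray at (155,250) is a nozzle box. I'll confirm this and measure in enlarged crops.

```bash
python3 - <<'E'
from h import *
t=ctrl.get_image('top'); s=ctrl.get_image('side')
# top crop x 225..375,y 140..255 ; x5
cv2.imwrite('pics/t1.png',cv2.resize(t[143:255,225:375],None,fx=5.3,fy=5.3,interpolation=cv2.INTER_CUBIC))
cv2.imwrite('pics/s1.png',cv2.resize(s[118:268,235:335],None,fx=4,fy=4,interpolation=cv2.INTER_CUBIC))
hsv=cv2.cvtColor(t,cv2.COLOR_BGR2HSV)
m=cv2.inRange(hsv,(100,120,60),(130,255,255)); m[:, :220]=0; m[:190]=0; m[:,260:]=0
c=max(cv2.findContours(m,0,2)[0],key=cv2.contourArea); r=cv2.minAreaRect(c); print(r,cv2.boxPoints(r))
for p in cv2.boxPoints(r): print(atz('top',p,34),atz('top',p,0))
for p in ((0,165),(400,160),(400,110)): print('ledge',atz('top',np.array(p)*.64,0))
E
```

```text
((238.58493041992188, 224.9938201904297), (44.6854133605957, 9.8760347366333), 85.8150863647461) [[232.0296  203.07104]
 [241.8793  202.35034]
 [245.14026 246.9166 ]
 [235.29056 247.6373 ]]
[520.96119577 283.82539926  34.        ] [526.38543679 286.12249897   0.        ]
[522.1934613  257.40664461  34.        ] [527.65707258 258.85967843   0.        ]
[403.36945452 251.1539749   34.        ] [405.03669871 252.40723908   0.        ]
[402.17398673 277.0771514   34.        ] [403.80303633 279.15864799   0.        ]
ledge [830.69850219 954.25236083   0.        ]
ledge [818.68261536 212.38300204   0.        ]
ledge [917.79784962 209.85335318   0.        ]
```

View pics/t1.png

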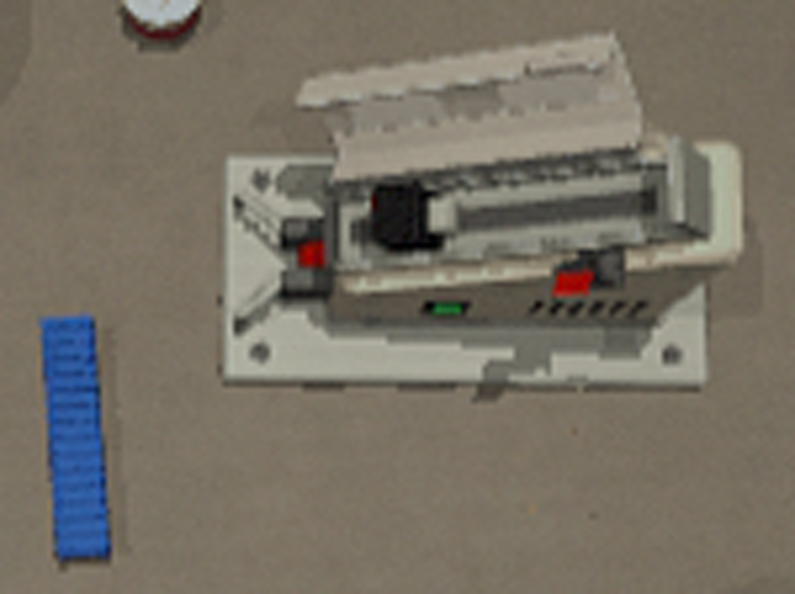

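View pics/s1.png

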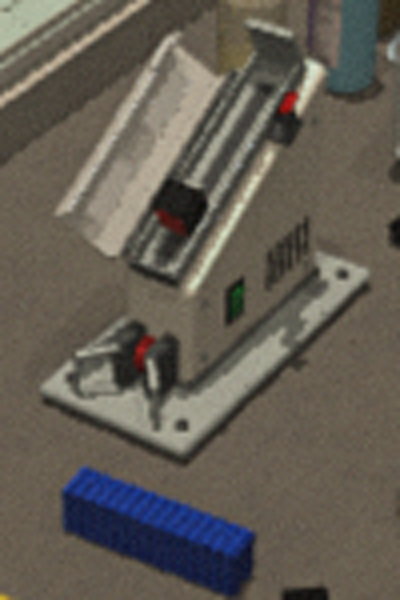

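Confirmed: the blue stick is at crop (75,437). The closer's plate corners are at (228,156), (223,382) and (706,384) in the top crop, and (42,390), (187,454) and (369,270) in the side crop. The red catch tab is at (574,282) top and (291,103) side. Next I'll fit the pose.

```bash
cat >> h.py <<'E'
a=np.radians(30)
def mag2closer(p): x,y,z=p; return [-70+x*np.cos(a)-z*np.sin(a), y, 100+x*np.sin(a)+z*np.cos(a)]
def c2w(q,p):
    c,s=np.cos(q[2]),np.sin(q[2]); return [q[0]+c*p[0]-s*p[1], q[1]+s*p[0]+c*p[1], p[2]]
def m2w(q,p): return np.array(c2w(q,mag2closer(p)))
E
python3 - <<'E'
from h import *
from scipy.optimize import least_squares
T=lambda p:np.array(p)/5.3+[225,143]; S=lambda p:np.array(p)/4+[235,118]
obs=[('top',T((228,156)),(-125,60,14)),('top',T((223,382)),(-125,-60,14)),('top',T((706,384)),(125,-60,14)),
('side',S((42,390)),(-125,60,14)),('side',S((187,454)),(-125,-60,14)),('side',S((369,268)),(125,-60,14)),
('top',T((574,282)),mag2closer((128,-42,36))),('side',S((291,103)),mag2closer((128,-42,36)))]
f=lambda q:np.concatenate([proj(n,c2w(q,p))[0]-px for n,px,p in obs])
r=least_squares(f,[620,150,-1.5]); q=r.x; print(q,np.degrees(q[2])); print(f(q).reshape(-1,2).round(1))
for k,p in dict(nose=(0,0,10),face=(30,0,16),pad=(74,-17,40),seat=(60,0,0),corner=(74,70,32),skirt=(74,51,46)).items():
    w=m2w(q,p); print(k,w.round(1),((proj('top',w)[0]-[225,143])*5.3).round(),((proj('side',w)[0]-[235,118])*4).round())
# blue from side: top corners crop
for p in ((82,468),(254,532),(226,556),(62,490)): print('blue side',atz('side',S(p),34).round(1))
# mean directions
print('ux',[np.cos(q[2]),np.sin(q[2])],'uy',[-np.sin(q[2]),np.cos(q[2])])
E
```

```text
[544.44309853  64.77250181  -1.59150586] -91.18656875547742
[[-1.5  0.1]
 [-0.1  0.6]
 [ 1.1 -0.4]
 [-1.2 -1.1]
 [-0.2 -1. ]
 [ 0.6 -0.4]
 [-0.2  1.2]
 [-0.1 -0.1]]
nose [546.  139.8 108.7] [330. 233.] [152. 264.]
face [545.5 116.8 128.9] [383. 224.] [172. 221.]
pad [528.   91.  171.6] [451. 242.] [217. 155.]
seat [544.8  82.8 130. ] [456. 223.] [200. 196.]
corner [614.9  85.2 164.7] [453.  56.] [109. 124.]
skirt [596.   92.6 176.8] [442.  90.] [127. 121.]
blue side [520.4 260.6  34. ]
blue side [401.5 252.7  34. ]
blue side [405.  279.5  34. ]
blue side [519.2 284.2  34. ]
ux [np.float64(-0.020708051282582098), np.float64(-0.9997855653149219)] uy [np.float64(0.9997855653149219), np.float64(-0.020708051282582098)]
```

```bash
python3 - <<'E'
from h import *
from scipy.optimize import least_squares
T=lambda p:np.array(p)/5.3+[225,143]; S=lambda p:np.array(p)/4+[235,118]
M=mag2closer
obs=[('top',T((228,156)),(-125,60,14)),('top',T((223,382)),(-125,-60,14)),('top',T((706,384)),(125,-60,14)),
('side',S((42,390)),(-125,60,14)),('side',S((187,454)),(-125,-60,14)),('side',S((369,268)),(125,-60,14)),
('top',T((574,282)),M((128,-42,36))),('side',S((291,103)),M((128,-42,36))),
('top',T((298,103)),M((-1,70,32))),('top',T((615,35)),M((149,70,32))),('side',S((58,212)),M((-1,70,32))),('side',S((175,36)),M((149,70,32))),
('side',S((178,222)),M((30,0,16)))]
for sel in ('top','side',''):
    O=[o for o in obs if sel in o[0]]
    f=lambda q:np.concatenate([proj(n,c2w(q,p))[0]-px for n,px,p in O])
    r=least_squares(f,[544,65,-1.5],loss='soft_l1'); q=r.x; print(sel,q.round(2),np.degrees(q[2])); print(f(q).reshape(-1,2).round(1).tolist())
for n in('top','side'):
    im=cv2.resize(ctrl.get_image(n),None,fx=4,fy=4,interpolation=cv2.INTER_CUBIC)
    def L(P,c,w=1): cv2.polylines(im,[((proj(n,P)+.5)*4-.5).round().astype(int)],False,c,w)
    L([m2w(q,(0,y,z)) for y,z in((15,10),(-15,10),(-15,0),(15,0),(15,10))],(0,255,0))
    for y,z in((21,14),(-21,14),(70,32),(51,46)): L([m2w(q,(-1,y,z)),m2w(q,(149,y,z))],(0,255,255))
    L([m2w(q,(172,y,0)) for y in(-15,15)],(255,255,0))
    for z in(14,): L([c2w(q,(x,y,z)) for x,y in((-125,-60),(125,-60),(125,60),(-125,60),(-125,-60))],(255,0,255))
    if n=='top': a=im[580:1000,900:1440]
    else: b=im[472:1072,940:1300]
a=cv2.resize(a,(450,350)); c=np.zeros((600,800,3),np.uint8); c[:350,:450]=a; c[:,450:]=b[:,:350]; cv2.imwrite('pics/fit.png',c)
E
```

```text
top [543.99  64.79  -1.6 ] -91.42285559748792
[[-1.4, 0.1], [-0.2, 0.5], [1.0, -0.0], [-0.2, 1.4], [1.4, -4.4], [-0.3, -0.4]]
side [541.44  64.63  -1.6 ] -91.47428468281737
[[-0.4, -0.9], [0.5, -0.6], [1.7, -0.0], [0.9, 0.2], [-0.2, 1.0], [-1.8, 0.1], [-0.6, 0.2]]
 [542.9   64.6   -1.59] -91.267943165722
[[-1.4, 0.6], [-0.1, 1.1], [1.1, 0.2], [-0.7, -1.0], [0.3, -0.8], [1.1, -0.2], [-0.1, 1.9], [0.4, 0.0], [1.4, -3.9], [-0.2, -0.0], [-0.6, 0.9], [-2.4, -0.0], [-1.0, 0.0]]
```

View pics/fit.png

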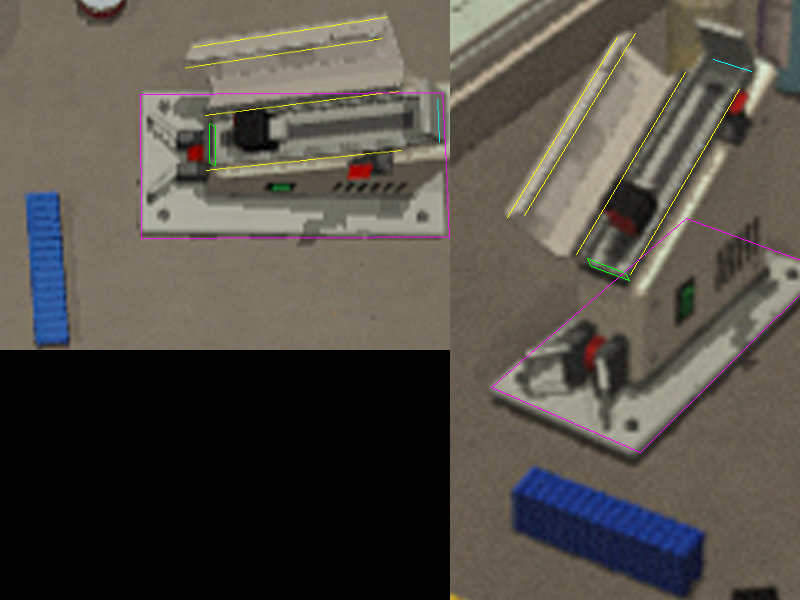

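```bash
python3 - <<'E'
from h import *
t=ctrl.get_image('top')[150:200,282:368]; s=ctrl.get_image('side')[120:192,245:317]
f=lambda i,k:cv2.convertScaleAbs(cv2.resize(i,None,fx=k,fy=k,interpolation=cv2.INTER_CUBIC),alpha=1.5)
A=f(t,5); B=f(s,5); print(A.shape,B.shape)
c=np.zeros((600,800,3),np.uint8); c[:250,:430]=A; c[:360,440:]=B
cv2.imwrite('pics/z.png',c)
E
```

```text
(250, 430, 3) (360, 360, 3)
```

View pics/z.png

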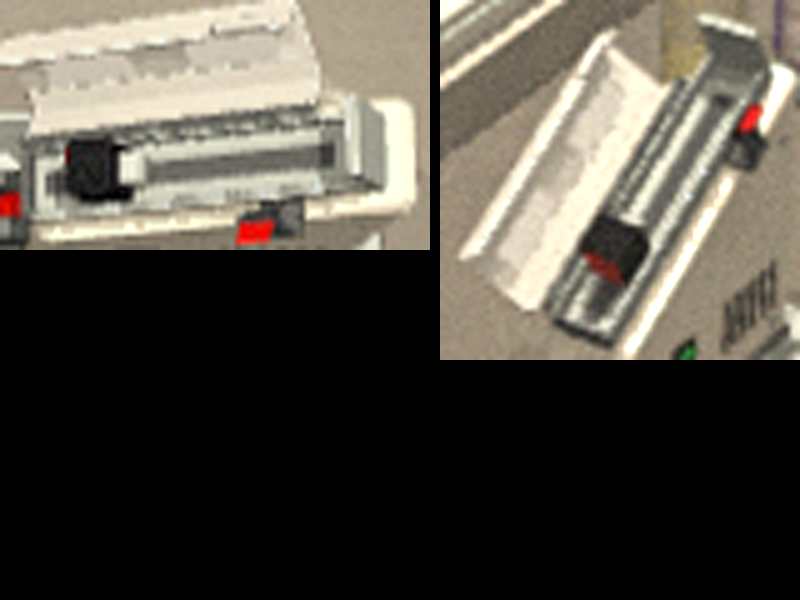

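In this crop the magazine floor slot's centre line runs (52,184) to (333,152) in the top view and (160,305) to (282,105) in the side view. The follower's top front edge is centred at (68,168) in the top view. I'll use these to refine the pose.

```bash
python3 - <<'E'
from h import *
from scipy.optimize import least_squares
T=lambda p:np.array(p)/5+[282,150]; S=lambda p:np.array(p)/5+[245,120]
pt=[tri(S((160,305)),T((52,184))),tri(S((282,105)),T((333,152)))]
print(pt)
lines=[('top',T((52,184)),0),('top',T((333,152)),0),('side',S((160,305)),0),('side',S((282,105)),0),('top',T((68,168)),31)]
def f(q):
    r=[]
    for n,p,z in lines:
        A,B=proj(n,[m2w(q,(0,0,z)),m2w(q,(150,0,z))]); d=(B-A)/np.linalg.norm(B-A); v=p-A; r.append(d[0]*v[1]-d[1]*v[0])
    r+=list(proj('top',m2w(q,(30,0,31)))[0]-T((68,168)))
    r+=list((proj('top',m2w(q,(128,-42,36)))[0]-T((256,232)))*.7)
    r+=list((proj('side',m2w(q,(128,-42,36)))[0]-S((311,118)))*.7)
    return np.array(r)
r=least_squares(f,[543,65,-1.59]); q=r.x; print(q,np.degrees(q[2]),f(q).round(1))
for sub in ('top','side'):
    L=lines; lines=[l for l in L if l[0]==sub]; 
    g=lambda q:np.r_[f(q)[:len(lines)],.3*(q[1]-65)]
    print(sub,least_squares(g,[543,65,-1.59]).x); lines=L
E
```

```text
[(array([544.17295924, 126.39689056, 111.1505968 ]), np.float64(3.2984896753324087)), (array([545.36505672,  -1.15218974, 168.84992061]), np.float64(1.4062717691332551))]
[545.30957177  62.79220748  -1.60217515] -91.79787391263712 [ 0.1 -0.5  0.4  0.9 -0.  -0.2  0.1  0.4  0.5  0.4 -0.2]
top [545.64969836  65.00064454  -1.59292718]
side [542.77251779  65.          -1.61403162]
```

Call:
servo_tool([
  [0,[298,864,0],-15],
  [0,[298,864,0],-15],
  [0,[298,864,0],-15],
  [0,[298,864,0],-15],
  [0,[298,864,0],-15],
  [0,[298,864,0],-15],
  [0,[298,864,0],-15],
  [0,[298,864,0],-15],
  [0,[298,864,0],-15],
  [0,[298,864,0],-15],
])

```text
t: 1.23
ee_pos: [328.4, -199.0, 237.0]
orientation: [3.14, 0.079, 0.001]
ft_force: [2.1, 0.1, 0.6]
width: 87.3
grasp_force: 0.0
```

Call:
servo_tool([
  [0,[162,470,0],0],
  [0,[162,470,0],0],
  [0,[162,470,0],0],
  [0,[162,470,0],0],
  [0,[162,470,0],0],
  [0,[162,470,0],0],
  [0,[162,470,0],0],
  [0,[162,470,0],0],
  [0,[162,470,0],0],
  [0,[162,470,0],0],
])

```text
t: 2.07
ee_pos: [464.2, 195.5, 236.9]
orientation: [-3.14, -0.081, -0.001]
ft_force: [1.0, -0.5, -0.1]
width: 87.9
grasp_force: 0.0
```

Call:
servo_tool([
  [0,[26,76,0],0],
  [0,[26,76,0],0],
  [0,[26,76,0],0],
  [0,[26,76,-100],0],
  [0,[26,76,-100],0],
  [0,[26,76,-100],0],
])

```text
t: 2.57
ee_pos: [487.4, 267.9, 132.5]
orientation: [3.138, 0.081, -0.008]
ft_force: [-0.0, -1.0, -0.2]
width: 87.9
grasp_force: 0.0
```

Call:
servo_tool([
  [0,[0,0,-35],0],
  [0,[0,0,-70],0],
  [0,[0,0,-90],0],
  [0,[0,0,-98],0],
  [0,[0,0,-98],0],
  [0,[0,0,-98],0],
])

```text
t: 3.07
ee_pos: [490.3, 269.2, 39.2]
orientation: [-3.14, -0.08, -0.0]
ft_force: [-0.4, 0.3, -0.0]
width: 87.7
grasp_force: 0.0
```

Call:
servo_tool([
  [0,[0,0,-3],0],
  [0.9,[0,0,-3],0],
  [0.9,[0,0,-3],0],
  [0.9,[0,0,-3],0],
  [0.9,[0,0,-3],0],
  [0.9,[0,0,-3],0],
  [0.9,[0,0,-3],0],
  [0.9,[0,0,-3],0],
  [0.9,[0,0,-3],0],
])

```text
t: 3.82
ee_pos: [490.0, 269.2, 35.7]
orientation: [-3.141, -0.08, 0.0]
ft_force: [0.2, 0.9, 0.7]
width: 38.1
grasp_force: 0.0
```

Call:
servo_tool([
  [1,[0,0,0],0],
  [1,[0,0,0],0],
  [1,[0,0,0],0],
  [1,[0,0,0],0],
  [1,[0,0,0],0],
  [1,[0,0,0],0],
  [1,[0,0,0],0],
])

```text
t: 4.4
ee_pos: [489.9, 269.2, 35.6]
orientation: [3.141, 0.08, -0.0]
ft_force: [-0.6, 0.1, -1.2]
width: 26.0
grasp_force: 30.0
```

Call:
servo_tool([
  [1,[0,0,20],0],
  [1,[0,0,60],0],
  [1,[0,0,100],7],
  [1,[0,0,140],14],
  [1,[0,0,150],21],
  [1,[0,0,150],28],
  [1,[0,0,150],35],
  [1,[0,0,150],42],
  [1,[0,0,150],49],
  [1,[0,0,150],56],
])

```text
t: 5.23
ee_pos: [489.8, 269.1, 185.7]
orientation: [-2.731, -1.553, 0.0]
ft_force: [-0.4, 0.2, -1.5]
width: 25.8
grasp_force: 30.0
```

Call:
servo_tool([
  [1,[10,0,0],7],
  [1,[20,0,0],14],
  [1,[30,-10,0],21],
  [1,[40,-20,0],28],
  [1,[55,-35,0],31],
  [1,[55,-49,0],31],
  [1,[55,-49,0],31],
  [1,[55,-49,0],31],
])

```text
t: 5.9
ee_pos: [544.2, 219.4, 185.4]
orientation: [-2.226, -2.216, 0.001]
ft_force: [-0.5, -0.1, -0.9]
width: 25.6
grasp_force: 30.0
```

```bash
python3 - <<'E'
from h import *
from scipy.spatial.transform import Rotation as R
o=ctrl.get_obs(); print(o['ee_pos'],R.from_rotvec(o['orientation']).as_matrix()[:,1].round(4),o['qpos'],o['ft_force'])
im=ctrl.get_image('side')[60:260,215:345]; t=ctrl.get_image('top')[120:220,190:330]
c=np.zeros((600,800,3),np.uint8); c[:,:390]=cv2.resize(im,(390,600),interpolation=cv2.INTER_CUBIC); c[:286,400:]=cv2.resize(t,(400,286),interpolation=cv2.INTER_CUBIC); cv2.imwrite('pics/hold.png',c)
E
```

```text
[544.22526627 219.35422053 185.42674116] [ 1.     -0.0049 -0.0011] [3.62712975e-01 4.31333369e-01 1.75385825e+00 3.51042650e-04
 9.57492058e-01 3.67391001e-01] [-0.51272008 -0.0846993  -0.85071505]
```

View pics/hold.png

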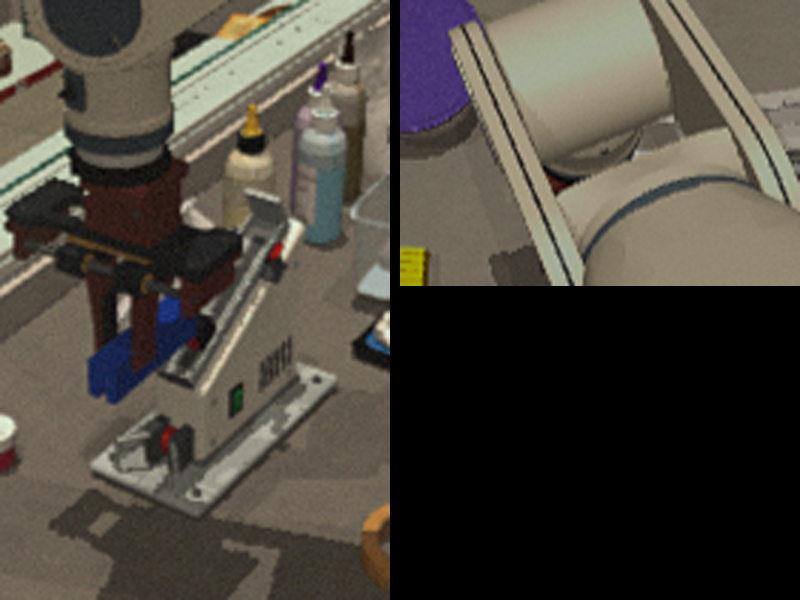

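Side view: the stick is held level at (150,350), pointing at the channel, with its front end near the follower at (200,335). The top view is hidden by the arm. Next I lower the stick onto the nose stop to pivot it.

Call:
servo_tool([
  [1,[0,-1,-20],0],
  [1,[0,-1,-36],0],
  [1,[0,-1,-40],0],
  [1,[0,-1,-44],0],
  [1,[0,-1,-48],0],
  [1,[0,-1,-48],0],
])

```text
t: 6.5
ee_pos: [545.8, 220.2, 138.3]
orientation: [2.222, 2.22, 0.004]
ft_force: [2.7, 0.4, -1.6]
width: 26.0
grasp_force: 30.0
```

Call:
servo_tool([
  [1,[0,1,-4],0],
  [1,[0,2,-8],0],
  [1,[0,2,-8],0],
])

```text
t: 6.75
ee_pos: [545.7, 221.6, 129.7]
orientation: [2.222, 2.22, 0.002]
ft_force: [5.3, 1.7, 2.4]
width: 25.9
grasp_force: 30.0
```

Call:
servo_tool([
  [1,[2,0,0],0],
  [1,[3,0,0],0],
  [1,[3,0,0],0],
])

```text
t: 7.0
ee_pos: [547.4, 221.3, 129.6]
orientation: [-2.223, -2.218, 0.001]
ft_force: [-0.8, 5.1, 4.1]
width: 25.7
grasp_force: 30.0
```

```bash
python3 - <<'E'
from h import *
from scipy.spatial.transform import Rotation as R
o=ctrl.get_obs(); print(o['ee_pos'],R.from_rotvec(o['orientation']).as_matrix()[:,1].round(4),o['moment'],o['ft_force'])
im=ctrl.get_image('side')[110:235,220:320]
cv2.imwrite('pics/piv.png',cv2.resize(im,(480,600),interpolation=cv2.INTER_CUBIC))
E
```

```text
[547.42719742 221.3375285  129.64745134] [ 1.     -0.0021 -0.0015] [ 0.3381518   0.0959682  -0.06700192] [-0.83720958  5.11548782  4.1018571 ]
```

View pics/piv.png

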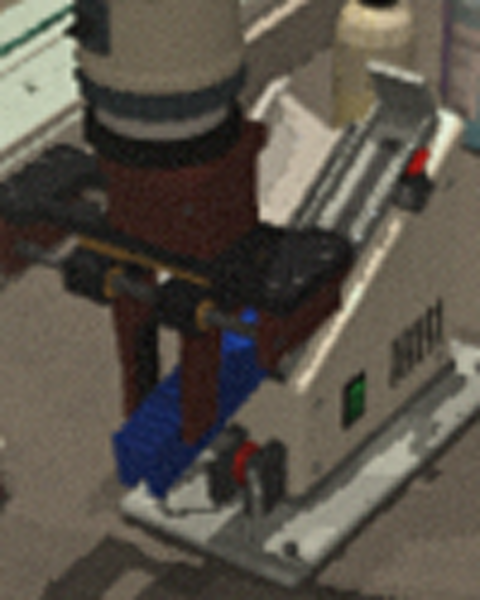

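The side view shows the stick's front between the channel walls at (250,330), with the rear starting to tilt down. The sideways force has gone and the follower now pushes back with about 5 N. I'll keep pivoting to 30°.

Call:
servo_tool([
  [1,[0,1,-5],0],
  [1,[0,1,-10],0],
  [1,[0,1,-15],0],
  [1,[0,1,-20],0],
  [1,[0,0,-25],0],
  [1,[0,0,-28],0],
  [1,[0,0,-28],0],
])

```text
t: 7.63
ee_pos: [547.6, 220.7, 100.6]
orientation: [-2.223, -2.22, 0.002]
ft_force: [0.2, 2.1, 2.0]
width: 25.6
grasp_force: 30.0
```

```bash
python3 - <<'E'
from h import *
o=ctrl.get_obs(); print(o['ee_pos'],o['moment'],o['ft_force'])
im=ctrl.get_image('side'); cv2.imwrite('pics/raw1.png',im)
hsv=cv2.cvtColor(im,cv2.COLOR_BGR2HSV); m=cv2.inRange(hsv,(105,120,40),(130,255,255)); m[:120]=0;m[235:]=0;m[:,:220]=0;m[:,320:]=0
n,l,s,c=cv2.connectedComponentsWithStats(m); print([(x.tolist()) for x in s[1:] if x[4]>15])
# predicted stick outline in side if parallel at hand
def pred(ang,X=547.4,d=28,h=28):
    A=np.array([o['ee_pos'][1],o['ee_pos'][2]-7.6]); u=np.array([-np.cos(ang),np.sin(ang)]); w=np.array([np.sin(ang),np.cos(ang)])
    P=[]
    for s_ in(d-60-0,):
        pass
    for xs in(-60,60):
        for z in(0,34):
            for y in(-13,13):
                p=A+u*(xs+d)+w*(z-h); P.append([X+y,p[0],p[1]])
    return np.array(P)
for g in(10,20,30): print(g,proj('side',pred(np.radians(g)))[:4].round(1).tolist())
ys,xs=np.nonzero(m); 
for row in range(ys.min(),ys.max()+1,2): 
    r=xs[ys==row]; print(row,r.min() if len(r) else '',r.max() if len(r) else '',end=' | ')
E
```

```text
[547.58519656 220.73518687 100.63630115] [ 0.1881123  -0.07274057 -0.03233316] [0.2287162  2.12655525 2.04821519]
[[266, 190, 7, 16, 61], [245, 194, 19, 28, 238]]
10 [[253.6, 222.2], [245.1, 218.6], [251.9, 212.9], [243.3, 209.3]]
20 [[255.1, 222.1], [246.6, 218.6], [252.1, 214.6], [243.5, 211.0]]
30 [[256.6, 221.6], [248.2, 218.1], [252.5, 216.0], [243.9, 212.5]]
185 271 272 | 187   | 189   | 191 267 271 | 193 267 272 | 195 256 271 | 197 254 270 | 199 252 269 | 201 251 268 | 203 250 267 | 205 249 266 | 207 248 257 | 209 248 257 | 211 246 262 | 213 245 260 | 215 247 259 | 217 248 258 | 219 250 257 | 221 255 256 |
```

Call:
servo_tool([
  [1,[0,0,2],0],
  [1,[0,-9,7],0],
  [1,[0,-17,12],0],
  [1,[0,-26,17],0],
  [1,[0,-35,22],0],
  [1,[0,-43,27],0],
  [1,[0,-52,32],0],
  [1,[0,-52,32],0],
])

```text
t: 8.35
ee_pos: [547.6, 167.6, 134.6]
orientation: [-2.225, -2.217, 0.0]
ft_force: [-2.4, 3.6, -2.7]
width: 25.8
grasp_force: 30.0
```

Call:
servo_tool([
  [1,[-1,-9,5],0],
  [1,[-1,-17,10],0],
  [1,[-1,-26,15],0],
  [1,[-1,-35,20],0],
  [1,[-1,-43,25],0],
  [1,[-1,-51,29],0],
  [1,[-1,-51,29],0],
])

```text
t: 8.93
ee_pos: [546.6, 117.2, 163.3]
orientation: [-2.224, -2.218, 0.0]
ft_force: [-2.8, 4.6, -3.2]
width: 25.8
grasp_force: 30.0
```

```bash
python3 - <<'E'
from h import *
o=ctrl.get_obs(); print(o['ee_pos'],o['moment'],o['ft_force'])
E
```

```text
[546.57341335 117.22966835 163.25878829] [ 0.92946335  0.33544232 -0.31419878] [-2.79775488  4.60124664 -3.24842767]
```

Call:
servo_tool([
  [1,[-1,0,0],-1],
  [1,[-1,-1,-2],-1],
  [1,[-1,-2,-4],-1],
  [1,[-1,-3,-6],-1],
  [1,[-1,-4,-8],-1],
  [1,[-1,-4,-8],-1],
])

```text
t: 9.43
ee_pos: [546.9, 114.7, 154.7]
orientation: [2.242, 2.2, 0.003]
ft_force: [1.8, 4.9, -2.6]
width: 26.0
grasp_force: 30.0
```

```bash
python3 - <<'E'
from h import *
o=ctrl.get_obs(); print(o['ee_pos'],o['moment'],o['ft_force'])
E
```

```text
[546.85491791 114.68047422 154.74540399] [ 0.88392492 -0.1990175  -0.00797346] [ 1.82355708  4.92999217 -2.6289606 ]
```

Call:
servo_tool([
  [1,[1,-1,-1],0],
  [1,[1,-1,-2],0],
  [1,[1,-2,-4],0],
  [1,[1,-2,-4],0],
])

```text
t: 9.77
ee_pos: [547.9, 113.1, 151.7]
orientation: [2.242, 2.2, 0.004]
ft_force: [-1.6, 7.5, 6.1]
width: 25.4
grasp_force: 30.0
```

```bash
python3 - <<'E'
from h import *
o=ctrl.get_obs(); print(o['ee_pos'],o['moment'],o['ft_force'])
E
```

```text
[547.9051609  113.12496427 151.66881176] [ 1.17754325  0.38297881 -0.05897082] [-1.60346564  7.54856646  6.11662558]
```

Call:
servo_tool([
  [0.5,[0,0,0],0],
  [0.5,[0,0,0],0],
  [0.5,[0,0,0],0],
  [0.5,[0,0,0],0],
  [0.5,[0,0,0],0],
  [0.5,[0,0,0],0],
])

```text
t: 10.27
ee_pos: [547.0, 112.0, 150.6]
orientation: [2.242, 2.2, -0.0]
ft_force: [0.3, -0.2, -0.9]
width: 44.3
grasp_force: 0.0
```

Call:
servo_tool([
  [0.5,[0,0,30],0],
  [0.5,[0,0,70],0],
  [0.5,[0,40,100],0],
  [0.5,[-40,80,100],0],
  [0.8,[-80,120,100],0],
  [1,[-110,140,100],0],
  [1,[-140,150,100],0],
  [1,[-150,150,100],0],
])

```text
t: 10.93
ee_pos: [394.4, 263.6, 250.6]
orientation: [-2.24, -2.202, 0.0]
ft_force: [0.0, 1.0, 0.4]
width: 21.2
grasp_force: 0.0
```

```bash
python3 - <<'E'
from h import *
o=ctrl.get_obs(); print(o['ee_pos'],o['ft_force'],o['width'])
s=ctrl.get_image('side');t=ctrl.get_image('top')
cv2.imwrite('pics/rs.png',s);cv2.imwrite('pics/rt.png',t)
c=np.zeros((600,800,3),np.uint8); c[:480,:440]=cv2.resize(s[110:206,240:328],(440,480),interpolation=cv2.INTER_CUBIC); c[:200,448:]=cv2.resize(t[150:200,282:370],(352,200),interpolation=cv2.INTER_CUBIC)
cv2.imwrite('pics/seat.png',c)
E
```

```text
[394.39749527 263.64347343 250.62657233] [0.00561772 1.04052724 0.38489038] 21.204732835129754
```

View pics/seat.png

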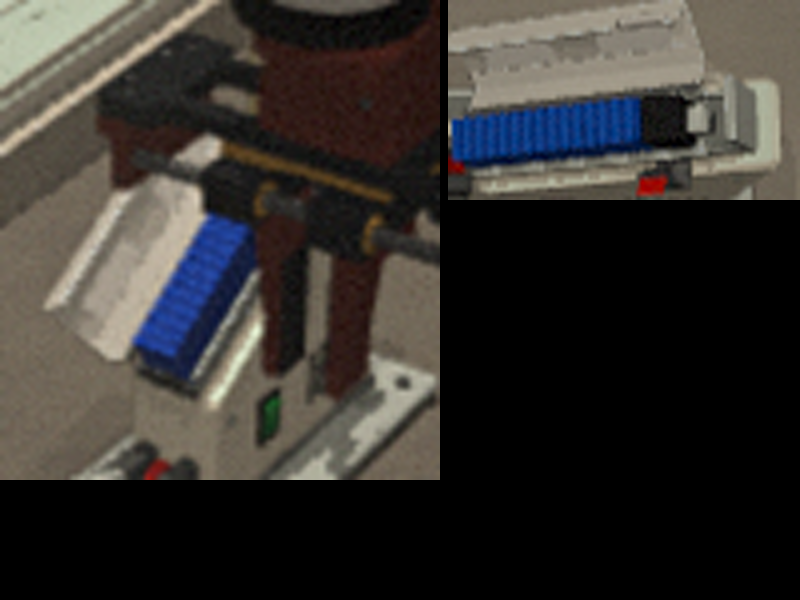

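The stick lies in the channel in both views, with its rear end at the nose stop at (165,370) in the side part and the black follower pressed on its front at (663,120) in the top part. I'll check that it is flat and refine the magazine axis from its outline.

```bash
python3 - <<'E'
from h import *
from scipy.optimize import least_squares
t=cv2.imread('pics/rt.png'); hsv=cv2.cvtColor(t,cv2.COLOR_BGR2HSV)
m=cv2.inRange(hsv,(100,120,50),(130,255,255)); m[:165]=0;m[200:]=0;m[:,:270]=0;m[:,345:]=0
c=max(cv2.findContours(m,0,2)[0],key=cv2.contourArea); b=cv2.boxPoints(cv2.minAreaRect(c)); print(b.round(1).tolist())
for q in ([545.3,62.8,-1.602],[546.5,64,-1.59],[546.5,64,-1.579]):
    print(q,proj('top',[m2w(q,(x,y,34)) for x,y in((0,13),(0,-13),(120,-13),(120,13))]).round(1).tolist(), proj('side',[m2w(q,(x,y,34)) for x,y in((0,13),(0,-13),(120,13))]).round(1).tolist())
s=cv2.imread('pics/rs.png'); hs=cv2.cvtColor(s,cv2.COLOR_BGR2HSV); ms=cv2.inRange(hs,(105,120,40),(130,255,255)); ms[:140]=0;ms[190:]=0;ms[:,:260]=0;ms[:,300:]=0
for y in range(148,190,3):
    r=np.nonzero(ms[y])[0]; print(y,r.min() if len(r) else 0,r.max() if len(r) else 0,end=' | ')
E
```

```text
[[282.0, 178.3000030517578], [330.70001220703125, 173.5], [332.0, 187.0], [283.29998779296875, 191.8000030517578]]
[545.3, 62.8, -1.602] [[283.7, 179.5], [283.7, 189.9], [330.4, 185.1], [330.1, 174.1]] [[266.1, 177.3], [274.5, 180.5], [288.5, 140.3]]
[546.5, 64, -1.59] [[283.1, 179.4], [283.3, 189.8], [329.9, 184.5], [329.5, 173.5]] [[265.8, 177.5], [274.2, 180.7], [287.8, 140.4]]
[546.5, 64, -1.579] [[283.1, 179.8], [283.4, 190.2], [330.0, 184.5], [329.5, 173.4]] [[266.0, 177.7], [274.5, 180.8], [287.7, 140.4]]
148 0 0 | 151 0 0 | 154 281 288 | 157 279 290 | 160 277 290 | 163 276 290 | 166 274 288 | 169 272 286 | 172 270 284 | 175 268 282 | 178 267 280 | 181 269 279 | 184 275 277 | 187 0 0 |
```

Call:
servo_tool([
  [1,[0,0,40],0],
  [1,[255,-173,50],0],
  [1,[255,-173,50],0],
  [1,[255,-173,50],0],
  [1,[255,-173,50],0],
  [1,[255,-173,50],0],
  [1,[255,-173,50],0],
  [1,[255,-173,50],0],
  [1,[255,-173,50],0],
  [1,[255,-173,50],0],
])

```text
t: 11.87
ee_pos: [655.4, 85.6, 300.1]
orientation: [2.246, 2.195, 0.001]
ft_force: [-0.5, -0.2, 0.2]
width: 0.3
grasp_force: 0.0
```

Call:
servo_tool([
  [1,[0,0,-40],0],
  [1,[0,0,-80],0],
  [1,[0,0,-115],0],
  [1,[0,0,-132],0],
  [1,[0,0,-132],0],
  [1,[0,0,-132],0],
])

```text
t: 12.37
ee_pos: [651.2, 89.3, 168.1]
orientation: [-2.241, -2.2, 0.003]
ft_force: [0.5, -0.1, 1.1]
width: 0.1
grasp_force: 0.0
```

Call:
servo_tool([
  [1,[-12,1,0],0],
  [1,[-22,1,0],0],
  [1,[-26,5,7],0],
  [1,[-30,8,12],0],
  [1,[-34,10,17],0],
  [1,[-40,13,22],0],
  [1,[-45,16,26],0],
  [1,[-45,16,26],0],
])

```text
t: 13.03
ee_pos: [607.4, 105.9, 196.6]
orientation: [2.24, 2.2, 0.004]
ft_force: [2.7, 0.7, 2.3]
width: 0.5
grasp_force: 1.4
```

```bash
python3 - <<'E'
from h import *
o=ctrl.get_obs(); print(o['ee_pos'],o['moment'],o['ft_force'])
s=ctrl.get_image('side'); cv2.imwrite('pics/cov.png',cv2.resize(s[90:210,220:340],(600,600),interpolation=cv2.INTER_CUBIC))
E
```

```text
[607.3557614  105.92957785 196.64053366] [ 0.02605285 -0.53057525  0.03213234] [2.70578401 0.71879075 2.30898025]
```

Call:
servo_tool([
  [1,[-5,2,3],0],
  [1,[-10,3,5],0],
  [1,[-16,4,6],0],
  [1,[-22,4,7],0],
  [1,[-28,4,7],0],
  [1,[-33,4,7],0],
  [1,[-33,4,7],0],
])

```text
t: 13.67
ee_pos: [572.4, 109.3, 201.5]
orientation: [-2.241, -2.2, 0.002]
ft_force: [0.4, 1.6, 3.1]
width: 0.2
grasp_force: 1.7
```

```bash
python3 - <<'E'
from h import *
o=ctrl.get_obs(); print(o['ee_pos'],o['moment'],o['ft_force'])
s=ctrl.get_image('side'); cv2.imwrite('pics/cov2.png',cv2.resize(s[90:210,220:340],(600,600),interpolation=cv2.INTER_CUBIC))
E
```

```text
[572.40308486 109.27045266 201.49729882] [ 0.45970471 -0.2225986  -0.02374398] [0.35423238 1.63786862 3.05183402]
```

Call:
servo_tool([
  [1,[-6,-1,-1],0],
  [1,[-11,-2,-3],0],
  [1,[-16,-3,-5],0],
  [1,[-21,-5,-8],0],
  [1,[-26,-7,-12],0],
  [1,[-26,-7,-12],0],
])

```text
t: 14.22
ee_pos: [546.0, 101.7, 188.8]
orientation: [-2.241, -2.199, 0.004]
ft_force: [-1.0, 2.2, 1.3]
width: 0.6
grasp_force: 1.1
```

```bash
python3 - <<'E'
from h import *
o=ctrl.get_obs(); print(o['ee_pos'],o['moment'],o['ft_force'])
s=ctrl.get_image('side'); cv2.imwrite('pics/cov3.png',cv2.resize(s[90:210,220:340],(600,600),interpolation=cv2.INTER_CUBIC))
E
```

```text
[545.95801709 101.74561546 188.77385241] [ 0.33287848  0.17348439 -0.03255734] [-1.0239105   2.22266005  1.34884904]
```

View pics/cov3.png

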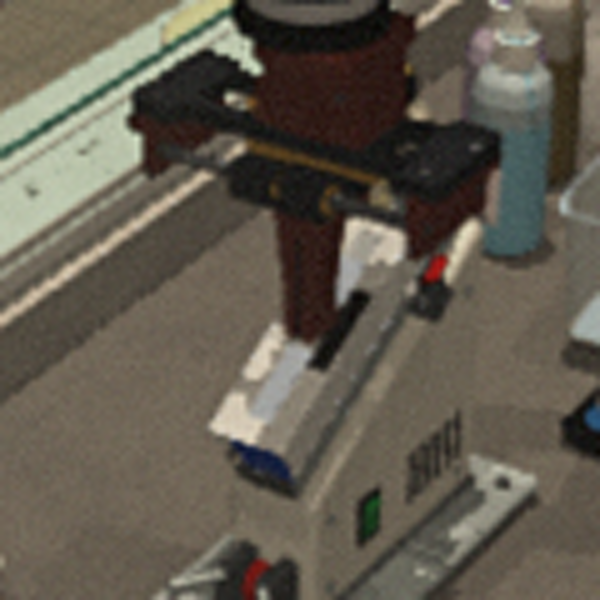

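The cover is almost shut over the stick. The fingertips stand on the plate at (310,335), just left of the black pad at (340,325). I'll slide onto the pad while holding the cover down, then press.

Call:
servo_tool([
  [1,[-6,0,-1],0],
  [1,[-12,-1,-2],0],
  [1,[-17,-1,-3],0],
  [1,[-17,-2,-4],0],
  [1,[-17,-2,-4],0],
])

```text
t: 14.68
ee_pos: [529.7, 100.4, 185.8]
orientation: [-2.241, -2.198, 0.002]
ft_force: [-4.1, 3.4, 6.7]
width: 0.7
grasp_force: 4.2
```

Call:
servo_tool([
  [1,[0,-0.5,-1],0],
  [1,[0,-1,-2],0],
  [1,[0,-1,-2],0],
])

```text
t: 14.93
ee_pos: [529.4, 100.0, 184.7]
orientation: [-2.241, -2.198, 0.002]
ft_force: [-9.5, 5.6, 19.9]
width: 0.7
grasp_force: 9.8
```

Call:
servo_tool([
  [1,[0,-0.5,-1],0],
  [1,[0,-0.5,-1],0],
])

```text
t: 15.1
ee_pos: [529.3, 99.7, 184.3]
orientation: [-2.241, -2.197, 0.002]
ft_force: [-11.6, 7.3, 24.4]
width: 0.4
grasp_force: 12.6
```

Call:
servo_tool([
  [1,[0,1,3],0],
  [1,[0,3,8],0],
  [1,[0,5,20],0],
  [1,[0,5,60],0],
  [1,[0,5,100],0],
  [1,[-40,25,110],0],
  [1,[-80,60,110],0],
  [1,[-115,95,110],0],
  [1,[-140,120,110],0],
  [1,[-150,150,110],0],
])

```text
t: 15.93
ee_pos: [380.6, 242.9, 292.4]
orientation: [2.243, 2.199, -0.003]
ft_force: [0.9, 0.6, -0.2]
width: 0.3
grasp_force: 0.0
```

```bash
python3 - <<'E'
from h import *
o=ctrl.get_obs(); print(o['t'],o['ee_pos'],o['ft_force'])
t=ctrl.get_image('top'); s=ctrl.get_image('side')
q=(546,64,-1.585)
hsv=cv2.cvtColor(t,cv2.COLOR_BGR2HSV); m=cv2.inRange(hsv,(100,120,50),(130,255,255)); print('blue px channel top',m[165:200,270:345].sum()//255)
# open-cover area vs before; pad darkness at shut position
r=cv2.imread('pics/rt.png')
for nm,p in dict(pad=(74,-17,40),padend=(92,-17,40),plate=(30,-5,40),plate2=(120,0,40),open_corner=(74,66,32),open_in=(110,60,38)).items():
    u,v=proj('top',m2w(q,p))[0].round().astype(int); print(nm,(u,v),'now',t[v,u],'open',r[v,u])
cv2.imwrite('pics/fin_t.png',cv2.resize(t[150:200,282:370],None,fx=5,fy=5)); 
g=lambda i:cv2.inRange(cv2.cvtColor(i,cv2.COLOR_BGR2HSV),(20,120,60),(35,255,255))[190:260,180:202]
for i in(r,t): ys,xs=np.nonzero(g(i)); print('yellow',xs.mean(),ys.mean(),len(xs))
E
```

```text
15.9333 [380.57533573 242.93084095 292.40105765] [ 0.91878159  0.57191754 -0.22346064]
blue px channel top 0
pad (np.int64(310), np.int64(188)) now [16 20 22] open [53 20  0]
padend (np.int64(318), np.int64(187)) now [19 23 21] open [57 26 10]
plate (np.int64(293), np.int64(185)) now [135 136 135] open [129  56  15]
plate2 (np.int64(329), np.int64(179)) now [134 135 134] open [112  47   9]
open_corner (np.int64(311), np.int64(155)) now [ 92 107 118] open [136 152 159]
open_in (np.int64(324), np.int64(154)) now [ 94 111 121] open [130 145 153]
yellow 12.913907284768213 23.112582781456954 151
yellow 12.84981684981685 28.49084249084249 273
```

```bash
python3 -c "
from h import *
print(ctrl.close_job())"
```

```text
the job is handed in; nothing more can be done
None
```

The blue stick is loaded flat against the nose stop with the follower pressed on it. The cover rail is shut and stayed shut after I let go; I checked this from the camera but never saw the catch itself. The yellow stick and everything else were not touched, and I handed the job in at about 16 s on the robot's clock, under the 45 s limit.

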